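# Load a sensor into the calibration dock

### The job

Pick up the sensor lying on the white sheet with a light grip and lay it down gently, without dropping it, in the bed of the blue dock between the white guides, its red cap towards the rubber tongue of the sliding cover. Then, using the yellow ridge, slide the clear cover over it until the tongue has pushed the sensor back against the sprung contact under the hood and holds it snug there - only a light squeeze of about 3 to 5 N on top of the cover's own drag, the sensor must never be squeezed hard. Leave it held by the cover and leave everything else on the bench where it is.

Things in the scene. Friction and masses are not known exactly. Their poses are not given: they have to be found in the camera images.
- sensor: Fragile sensor, 84 mm long, about 0.12 kg, lying on its flats. Along its own x: square red cap 24 x 24 mm from x = -42 to -18 mm, round steel barrel 21 mm across from -18 to 32, square dark collar 24 x 24 mm from 32 to 42. Origin: centre of the underside, axis 12 mm above it. Grip under 20 N a side, squeeze lengthwise under 9 N, do not drop.
- barrel (a point): The place to grip on the sensor: on the barrel's axis, at x = 6 mm, 12 mm above the underside; axes as the sensor's.
- dock: Blue calibration dock, fixed: an open trough 112 mm wide (x), 266 mm long (y from -168 to 98 mm), floor 8 mm above its underside, side walls 6 mm thick, 42 mm high, inner width 100 mm. Origin: on the underside below the bed's centre; z up; the cover closes towards +y.
- bed (a point): Centre of the bed on the dock's floor, 8 mm above its underside: lay the sensor's origin here, sensor x along dock +y. Two pairs of white guides, 10 mm high, 29 mm apart, run along y at y = -64 to -22 and 24 to 82 mm from here; between them is room for fingers. Axes as the dock's.
- hood (a point): Top centre of the blue hood over the dock's far end, 49 mm high (underside 43 mm), y = 54 to 98 mm. Beneath it is a sprung contact (about 1.5 N per mm, 12 mm of travel) whose resting face lies somewhere from dock y = 50 to 72 mm, different each time and not measured: it must be felt.
- cover: The clear, pale sliding cover, 98 mm wide (x), 96 mm long, top 41 mm above the dock's underside, with the yellow ridge and the rubber tongue. Origin: below the tongue's face at the height of the dock's underside; the plate spans y = -12 to 84 mm from it. Slides only along dock y: origin at dock y = -150 mm fully open, 0 at the far end. About 5 N of friction; stays where it is left.
- ridge (a point): Top centre of the yellow ridge on the cover, the place to push: 70 mm wide (x), 8 mm thick (y), rising 18 mm above the cover's top to this point, 59 mm above the dock's underside; axes as the dock's.
- tongue (a point): Centre of the pushing face (which looks to dock +y) of the black rubber tongue under the cover, 24 mm above the dock's underside; the tongue is 24 mm wide and hangs from 37 to 12 mm; it pushes the red cap. The ridge's centre is 8 mm behind this face. Axes as the dock's.
- tube_a: bystander: steel tube standing upright, 22 mm across, with a round red cap 26 mm across, 60 mm tall overall, standing on or beside the white sheet; origin at the centre of its underside
- tube_b: bystander: steel tube standing upright, 22 mm across, with a round red cap 26 mm across, 60 mm tall overall, standing on or beside the white sheet; origin at the centre of its underside
- tube_c: bystander: steel tube standing upright, 22 mm across, with a round red cap 26 mm across, 60 mm tall overall, standing on or beside the white sheet; origin at the centre of its underside
- jar: bystander: small amber jar, 44 mm across, 50 mm tall; origin at the centre of its underside
- driver: bystander: screwdriver with a yellow handle, 160 mm long, lying along its x; origin under its middle
- lensring: bystander: aluminium lens ring lying flat, 50 mm across, 12 mm high; origin at the centre of its underside
Mind the look-alikes: they are no part of the job. What is shaped like the sensor but green is not meant.

How it is judged:
By the outcome, as a careful person would: the job done as asked, in the order asked, and still so for the second after the job is handed in, with the robot touching nothing.
It also fails if it takes over 72 s, if anything falls off the work surface, if the arm or the gripper's body presses on something with over 40 N, if the wrist force passes 120 N, or if a joint passes its speed limit or range.

### The arm

A 6-joint arm with a two-finger parallel gripper is mounted at the origin on the work surface. World frame = base frame: x ahead of the robot, y to its left, z up, the work surface at z = 0. Lengths are in mm, angles in rad, forces in N, time in s.
With the tool pointing down it reaches from about 275 to 1000 mm from the base axis. Payload 8.4 kg.
Tool frame: the origin (TCP) lies at the very end of the fingers, on their centre line; the grasp point (between the pads) lies 19 mm behind it; z points along the fingers, y is the line along which they close (so a half turn about z gives the same grasp; the last joint's range is limited). The gripper opens to 85 mm and grips with 20 to 120 N. Pads are 22 mm wide; open, the fingers measure 114 mm over their backs; the gripper's body (76 mm by 85 mm) begins 54 mm behind the grasp point. The pads swing forward as they close: fully open they stand 13 mm farther back than shut.
Start: joints at [1.133, 0.353, 1.633, -0, 1.155, -0.002], TCP at [263.834, 566.586, 231.281] pointing down, gripper open.
Joint ranges: [-2.63, 2.63], [-0.92, 2.1], [0.06, 2.66], [-1.3, 4.44], [0, 2.69], [-3.02, 3.02]. Speed limits (rad/s): [2.22, 2.22, 2.79, 3.14, 3.14, 3.14].

### API

Orientations are given as a unit quaternion [w, x, y, z].
In Python, from bench import bot gives the robot as it stands. The module is installed in compiled form; this text tells all that it offers.
- The arm moves only by the shell command python3 -m pendant 'ROWS' [FORCE]. ROWS is JSON, a list of rows, each a list of 3 entries, a list of its own where there are three numbers: the shift along the tool's x, y, z in mm, then the turn, a rotation vector about the tool's x, y, z in degrees, then the opening, from -1 (shut) to 1 (fully open). In form: [[[tx, ty, tz], [rx, ry, rz], jaw], ...]. A call has 1 to 5 rows; each row shifts and turns the commanded pose from where the row before left it, along the tool's axes as they then stand; what a row does not reach is not made up. A row lasts 1/10 s, in which the tool goes at most 50 mm and 8.59 degrees, less where a joint would pass 70% of its speed; a pose out of reach is approached as far as the arm can. A call is refused whole if a number of a shift passes 50 or a number of a turn 8.59, either way. A call with a gripper value outside its range is refused whole. The fingers move at their own pace and stop on an object; FORCE is the grip in N (left out, the last holds). Time passes only in rows, so rows that do not move let the fingers close. It gives the time, the measured TCP pose, the force, the opening and the grip force at its end, in the units of the state.
- bot.observe(): the state, without advancing time (a new reading comes with each control period).
- bot.camera(name): name is "scene" or "top"; returns (picture, depth): 400x640x3 uint8, red, green, blue; 400x640 float32, mm along the optical axis (not along the pixel's ray), 0 where there is no reading.
- bot.get_calibration(name): a dict with "fx", "fy", "cx", "cy" (pixels), "k1" (the pictures are not rectified: a ray, as slopes to the right and down, at radius r is drawn at 1 + k1 r^2 times it, then the intrinsics apply), "camera_from_world" (4x4, takes a point from world to camera coordinates). Camera axes: x right, y up, looking along -z (the intrinsics and any distortion apply to the point x, -y, -z); pixel columns grow to the right and rows downward; lengths in mm; the calibration is good to about 2 mm. A picture is of the moment at which its call begins. get_calibration takes no time and is no camera call.
- bot.sign_off(): hands the job in; it is judged then, once.
Trained networks look in the newest picture that a camera, given by its name, has taken for a name from the list of things; names that differ only in an ending like _2 or _b are one class to them, and where a whole thing is asked for, a point or a joint stands for the part that bears it (a point fixed in the world has none). Each returns a list of dicts, best first, with "conf" (0 to 1); they miss things now and then, are a little off and sometimes report something else, mostly with a low value. They report only what shows in the picture. A call takes as long as a camera call. They do not tell look-alikes from the thing itself.
- bot.trace(thing, camera): "pixels" (400x640 bool, what is visible of it) and "position" ([row, column] in pixels, amid what is visible of it).
The state is a dict: "time": time; "joint_positions": joint angles; "dq": joint speeds; "tau": joint torques, N m; "tcp_pos": TCP position; "orientation": TCP orientation; "force": force on the tool from outside, world axes, zero at the start; "wrist_torque": the same for the moment, N m; "finger_gap": finger opening in mm; "grasp_force": force on a finger pad.
Only numpy, scipy, OpenCV 4.12 (cv2) and the standard library are available. Lean on these libraries where they do the work, as an engineer would, in place of code of your own. Each camera call takes 0.05 s, during which the arm holds its last target. There are 200 camera calls.

## Working session

There is one attempt and no reset: what is moved stays moved. The work goes in short steps, Python scripts to look and compute and a shell command to move; the robot and the scene stay as the last step left them, time stands still between calls to the robot, and variables do not carry over. Pictures are saved under pics/ and viewed, at most 10 in all, crops included, and the job is handed in when it is done.

```bash
mkdir -p pics
cat > h.py <<'E'
import numpy as np, cv2
from bench import bot
def snap(n):
    im,d=bot.camera(n); return im,d,bot.get_calibration(n)
def world(c,d,rc):
    rc=np.atleast_2d(rc).astype(float); K=np.array([[c['fx'],0,c['cx']],[0,c['fy'],c['cy']],[0,0,1]])
    n=cv2.undistortPoints(rc[:,::-1].reshape(-1,1,2).copy(),K,np.array([c['k1'],0,0,0,0])).reshape(-1,2)
    z=d[rc[:,0].round().astype(int),rc[:,1].round().astype(int)]
    p=np.c_[n[:,0]*z,-n[:,1]*z,-z,np.ones(len(z))]
    return (p@np.linalg.inv(np.array(c['camera_from_world'])).T)[:,:3], z>0
def cloud(c,d,mask):
    p,ok=world(c,d,np.argwhere(mask)); return p[ok]
E
python3 - <<'E'
from h import *
np.set_printoptions(precision=1,suppress=True)
for n in ['scene','top']:
    im,d,c=snap(n); cv2.imwrite(f'pics/{n}0.png',im[:,:,::-1])
    np.savez(f'{n}0.npz',im=im,d=d)
    print(n,np.linalg.inv(np.array(c['camera_from_world']))[:3,3])
    for t in ['sensor','dock','cover','ridge','tongue','hood','bed']:
        for r in bot.trace(t,n)[:3]:
            p=cloud(c,d,r['pixels'])
            print(t,round(r['conf'],2),np.round(r['position']),len(p),np.median(p,0) if len(p) else '', np.percentile(p,[2,98],axis=0).ravel() if len(p) else '')
print(bot.observe())
E
```

```text
scene [1187.9  137.   930. ]
sensor 0.82 [241. 426.] 297 [576.3 295.   21.8] [535.5 271.3   4.7 608.6 323.7  26.3]
sensor 0.75 [214. 247.] 1112 [ 572.4 -154.5   40.9] [ 520.7 -201.1   37.4  618.9 -104.4   59.5]
sensor 0.66 [201. 442.] 281 [449.9 337.   21.3] [411.6 307.4   2.1 483.8 365.4  27.1]
dock 0.56 [210. 278.] 4499 [552.3 -82.8  36.5] [ 471.6 -204.3    4.1  633.9   47.3   52.2]
cover 0.76 [214. 249.] 1285 [ 572.1 -153.7   40.8] [ 517.7 -204.2    8.9  623.3 -100.8   59.3]
ridge 0.76 [210. 249.] 1235 [ 572.2 -152.9   40.9] [ 514.8 -201.7   37.   621.8 -102.6   59.4]
tongue 0.92 [208. 246.] 1216 [ 572.1 -153.3   40.9] [ 518.5 -201.8   36.7  621.8 -100.9   59.4]
hood 0.98 [213. 277.] 4504 [551.4 -83.6  37.1] [ 471.6 -204.     4.4  633.3   47.2   52.2]
bed 0.71 [211. 277.] 4499 [551.5 -84.1  37.1] [ 471.6 -203.5    4.3  633.    47.    52.2]
top [ 303.2   14.6 1027.5]
sensor 0.81 [185. 234.] 244 [568.6 295.8  20.3] [529.  270.8   9.9 602.2 320.6  25.5]
sensor 0.75 [194. 284.] 247 [559.3 149.2  21. ] [516.7 136.9   8.1 598.2 160.6  25.3]
sensor 0.23 [200. 397.] 1276 [ 568.5 -155.8   
[... 386 characters left out ...]
  34.9  620.4 -104.2   57.7]
tongue 0.8 [203. 396.] 1316 [ 567.6 -155.8   39.8] [ 517.5 -204.8   36.1  619.1 -105.    57.7]
hood 0.61 [209. 367.] 4265 [543.5 -82.7  38.1] [ 464.5 -202.7    2.4  618.3   42.6   53.2]
bed 0.83 [208. 368.] 4231 [543.7 -83.9  38.2] [ 463.7 -204.6    3.   620.3   41.4   53.6]
{'time': 0.8, 'joint_positions': array([ 1.1,  0.4,  1.6,  0. ,  1.2, -0. ]), 'dq': array([ 0., -0.,  0., -0.,  0., -0.]), 'tau': array([ -0. , -60.5, -34.2,  -0. ,   0. ,  -0. ]), 'tcp_pos': array([263.8, 566.6, 231.3]), 'orientation': array([-0. ,  0.2,  1. , -0. ]), 'force': array([ 0.2, -0.5,  0.3]), 'wrist_torque': array([0., 0., 0.]), 'grasp_force': 0.0, 'finger_gap': 85.11171061897028}
```

View pics/scene0.png

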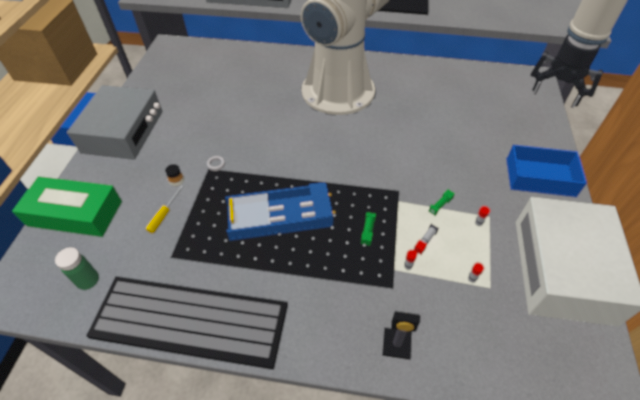

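View pics/top0.png

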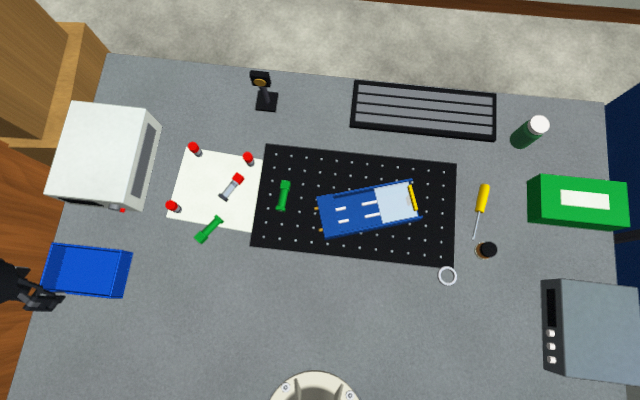

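The scene picture shows the steel/red sensor at about (238,427) on the sheet, with its cap at (245,420) and a tube standing close by at (257,410). The green look-alikes are at (202,442) and (228,369). The dock is at (210,278) with the cover and yellow ridge at its left end (210,232). In the top picture the sensor is at (186,232), the dock at (209,367) and the ridge at (197,413).

```bash
cat > fit.py <<'E'
from h import *
np.set_printoptions(precision=1,suppress=True)
def rect(p):
    (cx,cy),(w,h),a=cv2.minAreaRect(p[:,:2].astype(np.float32)); 
    if w<h: w,h,a=h,w,a+90
    return f'c {cx:.1f},{cy:.1f} size {w:.0f}x{h:.0f} long axis {(a+90)%180-90:.1f}'
def hsvm(im,lo,hi): return cv2.inRange(cv2.cvtColor(im,cv2.COLOR_RGB2HSV),lo,hi)>0
if __name__=='__main__':
  for n in ['scene','top']:
    f=np.load(n+'0.npz'); im,d=f['im'],f['d']; c=bot.get_calibration(n)
    rc=np.argwhere(np.ones(d.shape,bool)); P,ok=world(c,d,rc); P=P.reshape(400,640,3)
    X,Y,Z=P[...,0],P[...,1],P[...,2]
    reg=(X>440)&(X<660)&(Y>-240)&(Y<80)
    blue=hsvm(im,(100,120,40),(125,255,255))&reg
    yel=hsvm(im,(20,120,90),(35,255,255))&reg
    print(n,'table z',np.median(Z[(X>640)&(X<700)&(Y>-50)&(Y<50)]), 'peg plate', np.median(Z[(X>600)&(X<640)&(Y>80)&(Y<110)]))
    b=P[blue&(Z>38)]; print(' blue top',len(b),rect(b),np.median(b[:,2]))
    hd=P[blue&(Z>46)]; print(' hood',len(hd),rect(hd),np.median(hd[:,2]))
    y=P[yel&(Z>50)]; print(' ridge',len(y),rect(y),y.mean(0))
    cv=P[reg&~blue&~yel&(Z>38)&(Z<44)&(Y<-90)]; print(' cover',len(cv),rect(cv),cv.mean(0))
    g=P[reg&hsvm(im,(0,0,170),(180,60,255))&(Z<30)&(Y>-100)]; print(' guides',len(g),rect(g) if len(g) else '',np.median(g,0))
    sr=(X>520)&(X<620)&(Y>255)&(Y<335)&(Z>9)&(Z<32)
    s=P[sr]; print(' sensor',len(s),rect(s),s.mean(0),np.percentile(s[:,2],95))
    red=P[sr&hsvm(im,(0,120,60),(8,255,255))]; print(' redcap',len(red),red.mean(0),rect(red))
    big=(X>500)&(X<700)&(Y>230)&(Y<450)&(Z>45)
    m,lab,st,ce=cv2.connectedComponentsWithStats(big.astype(np.uint8))
    for i in range(1,m): print(' tall',st[i,4],P[lab==i].mean(0))
E
python3 fit.py
```

```text
scene table z 1.0270378834527492 peg plate 1.2084078499968882
 blue top 950 c 546.4,-84.0 size 266x117 long axis -71.6 47.1314035191927
 hood 553 c 526.6,-19.4 size 131x114 long axis -71.3 48.84794490905756
 ridge 72 c 582.6,-194.7 size 71x8 long axis 17.8 [ 582.9 -194.2   58.2]
 cover 1099 c 568.6,-155.1 size 109x102 long axis 17.2 [ 569.5 -150.6   40.8]
 guides 141 c 530.1,-52.4 size 112x54 long axis -72.1 [533.5 -33.6  16.8]
 sensor 300 c 569.0,297.8 size 86x24 long axis -28.4 [572.5 297.1  21.1] 25.932788411109527
 redcap 99 [598.2 283.1  22. ] c 595.8,284.4 size 26x22 long axis -23.3
 tall 17 [502.1 436.3  55.8]
 tall 116 [649.5 257.2  58.2]
 tall 118 [659.5 408.1  58.6]
top table z -0.10301221261329374 peg plate -0.3327673356093328
 blue top 1048 c 545.8,-84.9 size 265x113 long axis -71.8 46.24200357125983
 hood 550 c 522.2,-14.0 size 115x112 long axis -72.4 47.9714637929759
 ridge 97 c 581.8,-195.4 size 70x9 long axis 18.0 [ 581.5 -195.3   56.5]
 cover 996 c 567.3,-154.2 size 100x96 long axis 17.9 [ 566.5 -151.9   40.1]
 guides 126 c 541.2,-20.4 size 202x159 long axis -0.2 [535.5 -68.2  15.7]
 sensor 272 c 567.0,296.4 size 85x27 long axis -28.5 [567.8 295.7  19.8] 24.780347871783693
 redcap 76 [592.  280.8  21.3] c 592.1,281.5 size 25x22 long axis 65.1
 tall 82 [655.6 407.4  57. ]
 tall 92 [644.5 256.   57.5]
 tall 5 [500.8 436.3  58.4]
 tall 1 [500.6 427.9  52.5]
```

```bash
cat > plan.py <<'E'
import sys, numpy as np
from bench import bot
from scipy.spatial.transform import Rotation as R
np.set_printoptions(precision=2,suppress=True)
def plan(x,y,z,hd):
    o=bot.observe(); q=np.array(o['orientation']); r=R.from_quat(np.r_[q[1:],q[0]]); M=r.as_matrix()
    h=np.degrees(np.arctan2(M[1,0],M[0,0])); hd=h+(hd-h+90)%180-90
    t=np.radians(hd); T=np.array([[np.cos(t),np.sin(t),0],[np.sin(t),-np.cos(t),0],[0,0,-1]]).T
    rv=(r.inv()*R.from_matrix(T)).as_rotvec(degrees=True)
    d=np.array([x,y,z])-o['tcp_pos']
    print('tcp',np.array(o['tcp_pos']),'heading %.2f'%h,'tilt z',M[:,2],'q',np.array(o['joint_positions']))
    print('turn',rv,'shift in present axes',M.T@d,'shift in final axes',T.T@d)
    print('t %.2f'%o['time'],'F',np.array(o['force']),'gap %.1f grip %.1f'%(o['finger_gap'],o['grasp_force']))
if __name__=='__main__': plan(*map(float,sys.argv[1:5]))
E
python3 plan.py 562.7 300 80 151.5; python3 plan.py 533.3 -45.5 80 108.1
```

```text
tcp [263.82 566.59 231.29] heading 155.03 tilt z [-0. -0. -1.] q [ 1.13  0.35  1.63  0.    1.16 -0.  ]
turn [-0.   -0.    3.53] shift in present axes [-383.49 -115.5   151.29] shift in final axes [-389.87  -91.67  151.29]
t 0.80 F [ 0.24 -0.55  0.25] gap 85.1 grip 0.0
tcp [263.82 566.59 231.29] heading 155.03 tilt z [-0. -0. -1.] q [ 1.13  0.35  1.63  0.    1.16 -0.  ]
turn [-0.   -0.   46.93] shift in present axes [-502.69 -441.11  151.29] shift in final axes [-665.52   65.99  151.29]
t 0.80 F [ 0.24 -0.55  0.25] gap 85.1 grip 0.0
```

```bash
python3 -m pendant '[[[0,0,0],[0,0,3.53],1],[[-39,-9.2,12],[0,0,0],1],[[-39,-9.2,12],[0,0,0],1],[[-39,-9.2,12],[0,0,0],1],[[-39,-9.2,12],[0,0,0],1]]' 20 >/dev/null
python3 -m pendant '[[[-39,-9.2,12],[0,0,0],1],[[-39,-9.2,12],[0,0,0],1],[[-39,-9.2,12],[0,0,0],1],[[-39,-9.2,12],[0,0,0],1],[[-39,-9.2,12],[0,0,0],1]]' >/dev/null
python3 -m pendant '[[[-39,-9.2,12],[0,0,0],1],[[0,0,0],[0,0,0],1],[[0,0,0],[0,0,0],1]]'
python3 plan.py 562.7 300 60 151.5
python3 - <<'E'
from h import *
for n in ['scene','top']:
    im,d,c=snap(n); np.savez(f'{n}1.npz',im=im,d=d)
    r0,c0=(130,330) if n=='scene' else (120,150)
    cv2.imwrite(f'pics/{n}1.png',cv2.resize(im[r0:r0+140,c0:c0+170,::-1],None,fx=4,fy=4))
E
```

```text
time: 2.1
tcp_pos: [562.9, 298.9, 110.8]
orientation: [-0.0, 0.247, 0.969, -0.0]
force: [-1.1, -0.1, 0.5]
finger_gap: 85.6
grasp_force: 0.0
tcp [562.92 298.87 110.84] heading 151.38 tilt z [-0. -0. -1.] q [ 0.49  0.5   1.7   0.    0.94 -0.59]
turn [-0.04 -0.04 -0.12] shift in present axes [ 0.7   0.92 50.84] shift in final axes [ 0.73  0.89 50.84]
t 2.10 F [-1.08 -0.09  0.49] gap 85.6 grip 0.0
```

View pics/scene1.png

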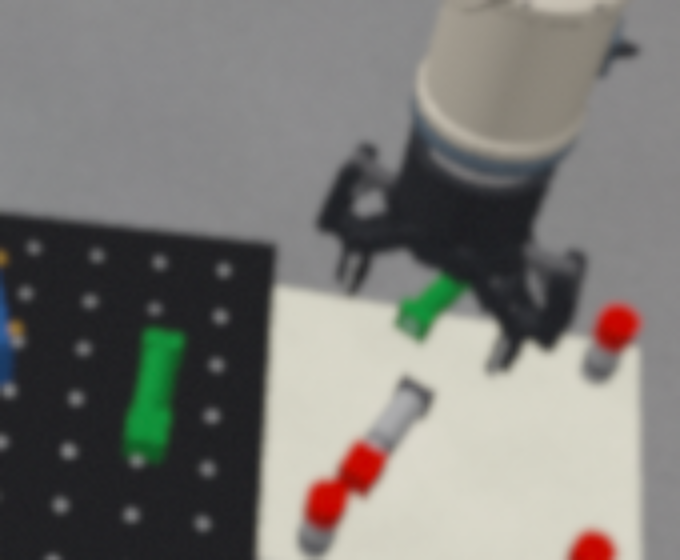

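The crop shows the gripper straddling the barrel line, with the sensor at crop (395,430) clear of the tube at (320,510). Next I'll go down.

```bash
python3 -m pendant '[[[0.8,0.9,35],[0,0,0],1],[[0,0,35],[0,0,0],1],[[0,0,20],[0,0,0],1],[[0,0,10],[0,0,0],0.5],[[0,0,3],[0,0,0],0.2]]'
python3 -m pendant '[[[0,0,2],[0,0,0],0],[[0,0,1.5],[0,0,0],-0.2],[[0,0,0],[0,0,0],-0.3],[[0,0,0],[0,0,0],-0.35],[[0,0,0],[0,0,0],-0.35]]' 20
```

```text
time: 2.7
tcp_pos: [561.5, 301.5, 7.8]
orientation: [-0.0, 0.246, 0.969, -0.0]
force: [0.7, -0.3, 0.6]
finger_gap: 59.0
grasp_force: 0.0
time: 3.2
tcp_pos: [562.7, 300.9, 5.3]
orientation: [0.0, 0.246, 0.969, 0.0]
force: [0.5, 0.4, 0.1]
finger_gap: 27.7
grasp_force: 0.0
```

```bash
python3 -m pendant '[[[0,0,0],[0,0,0],-0.45],[[0,0,0],[0,0,0],-0.48],[[0,0,0],[0,0,0],-0.5],[[0,0,0],[0,0,0],-0.5]]'
python3 -m pendant '[[[0,0,0],[0,0,0],-0.51],[[0,0,0],[0,0,0],-0.51],[[0,0,0],[0,0,0],-0.51]]'
python3 -m pendant '[[[0,0,0],[0,0,0],-0.52],[[0,0,0],[0,0,0],-0.52],[[0,0,0],[0,0,0],-0.52]]'
python3 -m pendant '[[[0,0,0],[0,0,0],-0.53],[[0,0,0],[0,0,0],-0.53],[[0,0,0],[0,0,0],-0.53]]'
```

```text
time: 3.6
tcp_pos: [562.3, 300.7, 4.8]
orientation: [-0.0, 0.246, 0.969, -0.0]
force: [0.0, -0.4, 1.5]
finger_gap: 21.2
grasp_force: 0.4
time: 3.9
tcp_pos: [562.4, 300.8, 4.8]
orientation: [-0.0, 0.246, 0.969, -0.0]
force: [-0.1, -1.0, -0.0]
finger_gap: 21.1
grasp_force: 1.1
time: 4.2
tcp_pos: [562.4, 300.8, 4.8]
orientation: [0.0, 0.246, 0.969, 0.0]
force: [-0.7, -0.9, 1.3]
finger_gap: 20.4
grasp_force: 6.7
time: 4.5
tcp_pos: [562.4, 300.8, 4.8]
orientation: [0.0, 0.246, 0.969, 0.0]
force: [-0.9, -1.1, 1.1]
finger_gap: 20.3
grasp_force: 13.3
```

```bash
python3 -m pendant '[[[0,0,-3],[0,0,0],-0.525],[[0,0,-7],[0,0,0],-0.525],[[0,0,-15],[0,0,0],-0.525],[[0,0,-20],[0,0,0],-0.525],[[0,0,-25],[0,0,0],-0.525]]'
python3 -m pendant '[[[0,0,-25],[0,0,0],-0.525],[[0,0,-15],[0,0,0],-0.525],[[0,0,-5],[0,0,0],-0.525],[[0,0,0],[0,0,0],-0.525]]'
python3 plan.py 533.3 -45.5 120 108.1
python3 - <<'E'
from fit import *
for n in ['scene','top']:
    im,d,c=snap(n); np.savez(f'{n}2.npz',im=im,d=d)
    P,ok=world(c,d,np.argwhere(np.ones(d.shape,bool))); P=P.reshape(400,640,3)
    m=(P[...,2]>90)&(P[...,2]<170)&(abs(P[...,0]-560)<80)&(abs(P[...,1]-300)<70)&hsvm(im,(0,120,60),(8,255,255))
    print(n,m.sum(),P[m].mean(0) if m.sum() else '')
    r0,c0=(130,330) if n=='scene' else (120,150)
    cv2.imwrite(f'pics/{n}2.png',cv2.resize(im[r0:r0+140,c0:c0+170,::-1],None,fx=4,fy=4))
E
```

```text
time: 5.0
tcp_pos: [562.1, 300.7, 76.0]
orientation: [-0.0, 0.246, 0.969, -0.0]
force: [1.2, 0.4, -1.0]
finger_gap: 20.4
grasp_force: 13.1
time: 5.4
tcp_pos: [562.7, 301.0, 120.6]
orientation: [0.0, 0.246, 0.969, 0.0]
force: [-0.2, 0.5, -1.9]
finger_gap: 20.4
grasp_force: 13.1
tcp [562.67 300.98 120.57] heading 151.50 tilt z [ 0.  0. -1.] q [ 0.49  0.49  1.69  0.    0.96 -0.58]
turn [ 0.08  0.01 43.4 ] shift in present axes [-139.51 -318.5     0.32] shift in final axes [-320.21 -135.55    0.57]
t 5.40 F [-0.21  0.51 -1.88] gap 20.4 grip 13.1
scene 130 [599.  283.7 136.9]
top 102 [592.3 281.1 134.3]
```

View pics/scene2.png

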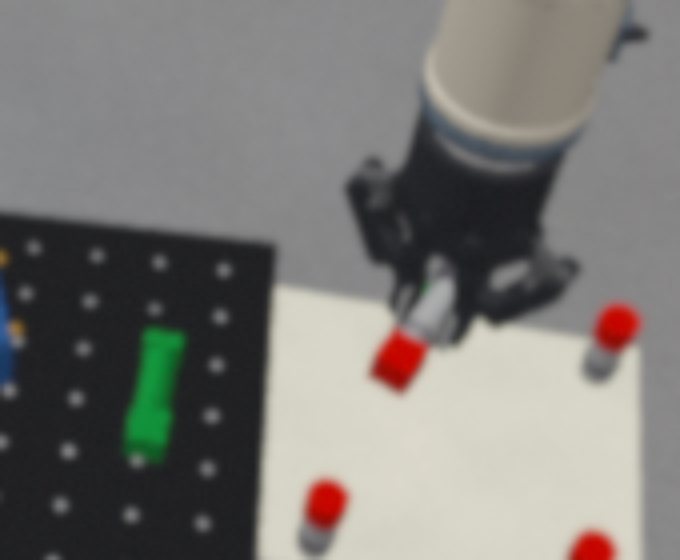

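The sensor is held level: its cap rose 115 mm with the TCP, and it's clear of the tubes at crop (325,505) and (600,340). Next I'll carry it to the dock.

```bash
python3 -m pendant '[[[0,0,0],[0,0,4.4],-0.525],[[0,0,0],[0,0,8],-0.525],[[0,0,0],[0,0,8],-0.525],[[0,0,0],[0,0,8],-0.525],[[0,0,0],[0,0,8],-0.525]]' >/dev/null
python3 -m pendant '[[[0,0,0],[0,0,5],-0.525],[[0,0,0],[0,0,2],-0.525],[[-10,-4,0],[0,0,0],-0.525],[[-25,-10,0],[0,0,0],-0.525],[[-35,-15,0],[0,0,0],-0.525]]' >/dev/null
python3 -m pendant '[[[-35,-15,0],[0,0,0],-0.525],[[-35,-15,0],[0,0,0],-0.525],[[-35,-15,0],[0,0,0],-0.525],[[-35,-15,0],[0,0,0],-0.525],[[-35,-15,0],[0,0,0],-0.525]]' >/dev/null
python3 -m pendant '[[[-35,-15,0],[0,0,0],-0.525],[[-25,-10,0],[0,0,0],-0.525],[[-15,-6.6,0],[0,0,0],-0.525],[[0,0,0],[0,0,0],-0.525],[[0,0,0],[0,0,0],-0.525]]'
python3 plan.py 533.3 -45.5 80 108.1
```

```text
time: 7.5
tcp_pos: [532.2, -45.8, 119.2]
orientation: [-0.001, 0.587, 0.809, -0.0]
force: [-0.6, 1.1, -0.7]
finger_gap: 20.2
grasp_force: 13.1
tcp [532.24 -45.79 119.24] heading 108.07 tilt z [-0.  0. -1.] q [-0.09  0.35  1.92  0.    0.87 -0.4 ]
turn [-0.06 -0.03 -0.03] shift in present axes [-0.08  1.13 39.24] shift in final axes [-0.06  1.09 39.24]
t 7.50 F [-0.65  1.11 -0.71] gap 20.2 grip 13.1
```

```bash
python3 -m pendant '[[[0,1,5],[0,0,0],-0.525],[[0,0,15],[0,0,0],-0.525],[[0,0,25],[0,0,0],-0.525],[[0,0,14],[0,0,0],-0.525],[[0,0,0],[0,0,0],-0.525]]'
python3 plan.py 533.3 -45.5 13 108.1
cat > rel.py <<'E'
from fit import *
u=np.array([np.cos(np.radians(108.1)),np.sin(np.radians(108.1))]); v=np.array([u[1],-u[0]])
O=np.array([535.2,-51.2])
def dk(p): return np.r_[(p[:2]-O)@v,(p[:2]-O)@u,p[2]]   # dock x, y, z
def ext(p):
    q=np.array([dk(a) for a in p]); return len(q),'mean',q.mean(0),'mid',(np.percentile(q,3,axis=0)+np.percentile(q,97,axis=0))/2,'p3',np.percentile(q,3,axis=0),'p97',np.percentile(q,97,axis=0)
E
python3 - <<'E'
from rel import *
for n in ['scene','top']:
    f=np.load(n+'0.npz'); im0,d0=f['im'],f['d']; im,d,c=snap(n); np.savez(f'{n}3.npz',im=im,d=d)
    A=np.ones(d.shape,bool)
    P0=world(c,d0,np.argwhere(A))[0].reshape(400,640,3); P=world(c,d,np.argwhere(A))[0].reshape(400,640,3)
    Q0=np.stack([(P0[...,:2]-O)@v,(P0[...,:2]-O)@u,P0[...,2]],-1)
    near=(abs(Q0[...,0])<60)&(Q0[...,1]>-175)&(Q0[...,1]<105)
    w=near&hsvm(im0,(0,0,150),(180,70,255))&(abs(Q0[...,0])<35)&(Q0[...,1]>-75)&(Q0[...,1]<85)&(Q0[...,2]<28)
    m,lab,st,ce=cv2.connectedComponentsWithStats(w.astype(np.uint8))
    for i in range(1,m):
        if st[i,4]>6: print(n,'guide',*ext(P0[lab==i]))
    walls=near&(Q0[...,2]>40)&(Q0[...,2]<46)&(Q0[...,1]<50)&(Q0[...,1]>-50)
    for s in (-1,1): print(n,'wall',*ext(P0[walls&(s*Q0[...,0]>35)]))
    red=hsvm(im,(0,120,60),(8,255,255))&(abs(P[...,1]+85)<60)&(abs(P[...,0]-545)<60)
    zt=np.percentile(P[red][:,2],95); print(n,'cap',*ext(P[red&(P[...,2]>zt-4)]))
    cv2.imwrite(f'pics/{n}3.png',cv2.resize((im[150:270,200:360] if n=='scene' else im[140:260,290:450])[...,::-1],None,fx=4,fy=4))
E
```

```text
time: 8.0
tcp_pos: [532.3, -44.3, 58.7]
orientation: [-0.002, 0.587, 0.81, -0.001]
force: [-0.8, -0.8, -0.6]
finger_gap: 20.5
grasp_force: 13.1
tcp [532.25 -44.32  58.67] heading 108.17 tilt z [-0.  0. -1.] q [-0.09  0.45  1.96  0.    0.74 -0.4 ]
turn [-0.22 -0.1   0.07] shift in present axes [-1.52  0.8  45.67] shift in final axes [-1.44  0.63 45.67]
t 8.00 F [-0.77 -0.8  -0.59] gap 20.5 grip 13.1
scene guide 52 mean [-20.   40.5  14. ] mid [-22.2  39.9  13.2] p3 [-32.   25.4   6.4] p97 [-12.4  54.5  20. ]
scene guide 146 mean [ -3.3 -41.7  13.3] mid [ -5.4 -40.4  12.7] p3 [-32.4 -59.7   5.5] p97 [ 21.6 -21.1  19.9]
scene guide 58 mean [14.7 40.4 13.7] mid [12.7 40.3 12.9] p3 [ 3.6 24.9  6.1] p97 [21.8 55.7 19.6]
scene wall 71 mean [-51.8   0.9  42. ] mid [-52.4  -1.   42.7] p3 [-56.1 -48.8  40.2] p97 [-48.6  46.7  45.3]
scene wall 73 mean [54.1  0.8 42.3] mid [53.9  0.7 42.7] p3 [ 50.4 -45.7  40.2] p97 [57.3 47.1 45.2]
scene cap 39 mean [  5.4 -25.8  78.5] mid [  5.3 -25.6  78.3] p3 [ -4.  -33.5  76.3] p97 [ 14.6 -17.8  80.2]
top guide 50 mean [ 16.2 -42.6  14.4] mid [ 16.7 -42.6  
[... 562 characters left out ...]
2 44.8 43.7]Traceback (most recent call last):
  File "<stdin>", line 15, in <module>
    return _quantile_unchecked(
        a, q, axis, out, overwrite_input, method, keepdims, weights)
    return _ureduce(a,
                    func=_quantile_ureduce_func,
    ...<5 lines>...
                    overwrite_input=overwrite_input,
                    method=method)
    r = func(a, **kwargs)
    result = _quantile(arr,
                       quantiles=q,
    ...<2 lines>...
                       out=out,
                       weights=wgt)
    slices_having_nans = np.isnan(arr[-1, ...])
                                  ~~~^^^^^^^^^
IndexError: index -1 is out of bounds for axis 0 with size 0
```

View pics/scene3.png

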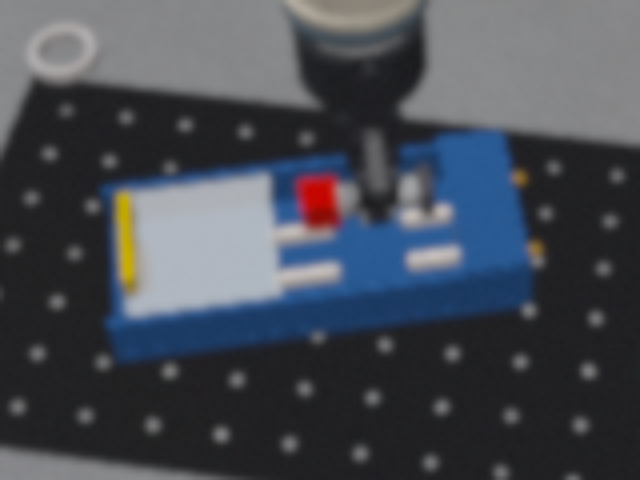

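```bash
cat > pix.py <<'E'
from rel import *
def proj(c,W):
    W=np.c_[W,np.ones(len(W))]@np.array(c['camera_from_world']).T; x,y=W[:,0]/-W[:,2],-W[:,1]/-W[:,2]
    k=1+c['k1']*(x*x+y*y); return np.c_[x*k*c['fx']+c['cx'],y*k*c['fy']+c['cy']]
def box(o,uu,x0,x1,y0,y1,z0,z1):
    uu=np.array(uu); vv=np.array([uu[1],-uu[0]])
    return np.array([np.r_[o+vv*x+uu*y,z] for x in(x0,x1) for y in(y0,y1) for z in(z0,z1)])
def cen(c,B):
    m=cv2.moments(cv2.convexHull(proj(c,B).astype(np.float32))); return np.array([m['m10'],m['m01']])/m['m00']
def solve(c,B,obs):   # world-xy offset of box so that the centroid lands on obs
    a=cen(c,B); J=np.c_[cen(c,B+[5,0,0])-a,cen(c,B+[0,5,0])-a]/5
    return np.linalg.solve(J,obs-a)
def cm(m): r=np.argwhere(m); return r.mean(0)[::-1]
E
python3 - <<'E'
from pix import *
for n in ['scene','top']:
    c=bot.get_calibration(n); f=np.load(n+'0.npz'); im0,d0=f['im'],f['d']
    V=cv2.cvtColor(im0,cv2.COLOR_RGB2HSV)
    for y0,y1 in((-56,-22),(24,52)):
      for s in(-1,1):
        B=box(O,u,*sorted((s*14.5,s*20.5)),y0,y1,8,18)
        hull=cv2.convexHull(proj(c,B).round().astype(np.int32)); R=np.zeros(d0.shape,np.uint8); cv2.fillConvexPoly(R,hull,1); R=cv2.dilate(R,np.ones((5,5)))
        w=np.clip(160-V[...,1].astype(float),0,120)*R   # unsaturated = white, soft weights
        yy,xx=np.mgrid[:400,:640]; obs=np.array([(w*xx).sum(),(w*yy).sum()])/w.sum()
        e=solve(c,B,obs); print(n,'guide',s,y0,'lateral %.1f along %.1f'%(e@v,e@u))
    f=np.load('scene3.npz' if n=='scene' else 'top2.npz'); im=f['im']
    for k,(tcp,h,fn) in {'bench':((562.4,300.8,4.8),151.5,'0'),'lift':((562.67,301,120.6),151.5,'2'),'dock':((532.25,-44.32,58.67),108.17,'3')}.items():
        if n=='top' and k=='dock': continue
        im=np.load(n+fn+'.npz')['im']; t=np.array([np.cos(np.radians(h)),np.sin(np.radians(h))])
        g=np.array(tcp[:2])-6*t; zb=tcp[2]-4.3
        B=box(g,t,-12,12,-42,-18,zb,zb+24); p=cen(c,B)
        red=hsvm(im,(0,110,50),(10,255,255)); yy,xx=np.mgrid[:400,:640]; red&=(abs(xx-p[0])<8)&(abs(yy-p[1])<8) if k!='x' else red
        e=solve(c,B,cm(red)); tv=np.array([t[1],-t[0]]); print(n,'cap',k,red.sum(),'world',e,'lateral %.1f along %.1f'%(e@tv,e@t))
E
```

```text
scene guide -1 -56 lateral -1.5 along -3.6
scene guide 1 -56 lateral -1.2 along -2.3
scene guide -1 24 lateral -2.1 along 3.0
scene guide 1 24 lateral -2.0 along 2.9
scene cap bench 140 world [ 2.4 -2.2] lateral -0.7 along -3.2
scene cap lift 136 world [-1.6  1.7] lateral 0.7 along 2.2
scene cap dock 72 world [1.  2.9] lateral 1.8 along 2.4
top guide -1 -56 lateral -0.7 along -3.8
top guide 1 -56 lateral -0.8 along -3.5
top guide -1 24 lateral -1.2 along 0.0
top guide 1 24 lateral -1.0 along 0.1
top cap bench 86 world [-0.2 -1.2] lateral -1.2 along -0.4
top cap lift 108 world [-0.3 -1.2] lateral -1.2 along -0.3
```

Run:
```python
from pix import *
n='scene'; c=bot.get_calibration(n)
print(c['fx'],c['k1'],np.array(c['camera_from_world']))
for k,(tcp,h,fn) in {'lift':((562.67,301,120.6),151.5,'2'),'dock':((532.25,-44.32,58.67),108.17,'3')}.items():
    im=np.load(n+fn+'.npz')['im'].astype(float); t=np.array([np.cos(np.radians(h)),np.sin(np.radians(h))])
    g=np.array(tcp[:2])-6*t; zb=tcp[2]-4.3
    B=box(g,t,-12,12,-42,-18,zb,zb+24); q=proj(c,B); p=cen(c,B)
    w=np.clip(im[...,0]-im[...,1:].max(-1)-20,0,90)/90
    yy,xx=np.mgrid[:400,:640]; w=w*((abs(xx-p[0])<10)&(abs(yy-p[1])<10))
    obs=np.array([(w*xx).sum(),(w*yy).sum()])/w.sum()
    e=solve(c,B,obs); tv=np.array([t[1],-t[0]])
    print(k,'hull',q.min(0),q.max(0),'cen',p,'obs',obs,'area',cv2.contourArea(cv2.convexHull(q.astype(np.float32))),w.sum(),'off',e,'lat %.1f along %.1f'%(e@tv,e@t))
    a,b=np.int32(p)
    print(w[b-9:b+10,a-9:a+10].round(1) if k=='dock' else '')
```

```text
433.04273663094773 -0.02967569971349373 [[   -0.2     1.     -0.     54.4]
 [   -0.8    -0.1     0.6   371.2]
 [    0.6     0.1     0.8 -1467.7]
 [    0.      0.      0.      1. ]]
lift hull [420.3 211. ] [436.9 229.3] cen [428.5 220.1] obs [429.2 219.4] area 177.4974086873699 138.86666666666667 off [-2.3  1.5] lat 0.3 along 2.7

dock hull [273.3 193. ] [284.5 207.4] cen [278.9 200.2] obs [279.4 199.8] area 128.30958434939384 109.78888888888889 off [-1.3  0.9] lat -0.9 along 1.3
[[0.  0.  0.  0.  0.  0.  0.  0.  0.  0.  0.  0.  0.  0.  0.  0.  0.  0.
  0. ]
 [0.  0.  0.  0.  0.  0.  0.  0.  0.  0.  0.  0.  0.  0.  0.  0.  0.  0.
  0. ]
 [0.  0.  0.  0.  0.  0.  0.  0.  0.  0.  0.  0.  0.  0.  0.  0.  0.  0.
  0. ]
 [0.  0.  0.  0.  0.  0.  0.2 0.4 0.5 0.6 0.6 0.7 0.8 0.8 0.5 0.  0.  0.
  0. ]
 [0.  0.  0.  0.  0.  0.3 0.9 1.  1.  1.  1.  1.  1.  1.  0.9 0.2 0.  0.
  0. ]
 [0.  0.  0.  0.  0.  0.5 1.  1.  1.  1.  1.  1.  1.  1.  1.  0.3 0.  0.
  0. ]
 [0.  0.  0.  0.  0.  0.5 1.  1.  1.  1.  1.  1.  1.  1.  1.  0.3 0.  0.
  0. ]
 [0.  0.  0.  0.  0.  0.3 1.  1.  1.  1.  1.  1.  1.  1.
[... 204 characters left out ...]
  0.  0.5 1.  1.  1.  1.  1.  1.  1.  1.  0.6 0.1 0.
  0. ]
 [0.  0.  0.  0.  0.  0.  0.3 1.  1.  1.  1.  1.  1.  1.  1.  0.6 0.1 0.
  0. ]
 [0.  0.  0.  0.  0.  0.  0.  0.6 1.  1.  1.  1.  1.  1.  1.  0.6 0.  0.
  0. ]
 [0.  0.  0.  0.  0.  0.  0.  0.4 0.9 1.  1.  1.  1.  1.  1.  0.5 0.  0.
  0. ]
 [0.  0.  0.  0.  0.  0.  0.  0.3 0.8 1.  1.  1.  0.9 0.9 0.8 0.4 0.  0.
  0. ]
 [0.  0.  0.  0.  0.  0.  0.  0.3 0.6 0.7 0.7 0.7 0.6 0.5 0.3 0.  0.  0.
  0. ]
 [0.  0.  0.  0.  0.  0.  0.  0.1 0.2 0.2 0.3 0.3 0.2 0.1 0.  0.  0.  0.
  0. ]
 [0.  0.  0.  0.  0.  0.  0.  0.  0.  0.  0.  0.  0.  0.  0.  0.  0.  0.
  0. ]
 [0.  0.  0.  0.  0.  0.  0.  0.  0.  0.  0.  0.  0.  0.  0.  0.  0.  0.
  0. ]]
```

```bash
python3 -m pendant '[[[-1.5,0,8],[0,0,-0.2],-0.525],[[0,0,12],[0,0,0],-0.525],[[0,0,10],[0,0,0],-0.525],[[0,0,3],[0,0,0],-0.525],[[0,0,0],[0,0,0],-0.525]]'
python3 -m pendant '[[[0,0,1],[0,0,0],-0.525],[[0,0,1],[0,0,0],-0.525],[[0,0,1],[0,0,0],-0.525],[[0,0,1],[0,0,0],-0.525],[[0,0,0],[0,0,0],-0.525]]'
python3 plan.py 533.3 -45.5 13 108.3
```

```text
time: 8.6
tcp_pos: [533.8, -46.6, 27.0]
orientation: [-0.001, 0.586, 0.811, -0.0]
force: [0.4, -0.1, -0.3]
finger_gap: 20.9
grasp_force: 13.1
time: 9.1
tcp_pos: [534.3, -46.6, 23.8]
orientation: [0.0, 0.586, 0.811, 0.0]
force: [0.3, -0.3, -1.3]
finger_gap: 20.5
grasp_force: 13.1
tcp [534.34 -46.58  23.79] heading 108.30 tilt z [ 0. -0. -1.] q [-0.09  0.51  1.97 -0.    0.67 -0.41]
turn [0. 0. 0.] shift in present axes [ 1.35 -0.65 10.79] shift in final axes [ 1.35 -0.65 10.79]
t 9.10 F [ 0.33 -0.3  -1.33] gap 20.5 grip 13.1
```

```bash
python3 -m pendant '[[[1,-1,0],[0,0,0],-0.525],[[0,0,1],[0,0,0],-0.525],[[0,0,1],[0,0,0],-0.525],[[0,0,1],[0,0,0],-0.525],[[0,0,0],[0,0,0],-0.525]]'
python3 -m pendant '[[[0,0,1],[0,0,0],-0.525],[[0,0,1],[0,0,0],-0.525],[[0,0,1],[0,0,0],-0.525],[[0,0,0],[0,0,0],-0.525]]'
python3 -m pendant '[[[0,0,1],[0,0,0],-0.525],[[0,0,1],[0,0,0],-0.525],[[0,0,0],[0,0,0],-0.525]]'
python3 plan.py 533.3 -45.5 13 108.3
```

```text
time: 9.6
tcp_pos: [533.0, -45.9, 20.6]
orientation: [-0.0, 0.586, 0.811, -0.0]
force: [0.3, 0.2, -1.3]
finger_gap: 20.3
grasp_force: 13.1
time: 10.0
tcp_pos: [533.0, -45.9, 17.6]
orientation: [-0.0, 0.586, 0.811, -0.0]
force: [-0.8, 0.5, -0.4]
finger_gap: 20.4
grasp_force: 13.1
time: 10.3
tcp_pos: [533.0, -46.0, 15.7]
orientation: [-0.0, 0.586, 0.811, -0.0]
force: [-0.6, 0.2, -0.7]
finger_gap: 20.3
grasp_force: 13.1
tcp [533.02 -45.96  15.67] heading 108.30 tilt z [-0. -0. -1.] q [-0.09  0.52  1.97 -0.    0.65 -0.41]
turn [-0.01 -0.    0.  ] shift in present axes [0.35 0.41 2.67] shift in final axes [0.35 0.41 2.67]
t 10.30 F [-0.59  0.24 -0.72] gap 20.3 grip 13.1
```

Already between the guides (bottom ≈ 11 mm) without contact. I'll go down in half-millimetre steps until it touches the floor.

```bash
python3 -m pendant '[[[0,0,0.6],[0,0,0],-0.525],[[0,0,0.6],[0,0,0],-0.525],[[0,0,0],[0,0,0],-0.525]]' | egrep 'tcp|force'
python3 -m pendant '[[[0,0,0.6],[0,0,0],-0.525],[[0,0,0],[0,0,0],-0.525],[[0,0,0],[0,0,0],-0.525]]' | egrep 'tcp|force'
python3 -m pendant '[[[0,0,0.5],[0,0,0],-0.525],[[0,0,0],[0,0,0],-0.525],[[0,0,0],[0,0,0],-0.525]]' | egrep 'tcp|force'
```

```text
tcp_pos: [533.0, -46.0, 14.5]
force: [0.7, -0.5, -1.3]
grasp_force: 13.1
tcp_pos: [533.1, -46.0, 14.0]
force: [-0.6, -0.8, -1.7]
grasp_force: 13.1
tcp_pos: [533.1, -46.0, 13.5]
force: [0.4, -0.4, -1.4]
grasp_force: 13.1
```

```bash
python3 -m pendant '[[[0,0,0.4],[0,0,0],-0.525],[[0,0,0],[0,0,0],-0.525],[[0,0,0],[0,0,0],-0.525]]' | egrep 'tcp|force'
python3 -m pendant '[[[0,0,0.4],[0,0,0],-0.525],[[0,0,0],[0,0,0],-0.525],[[0,0,0],[0,0,0],-0.525]]' | egrep 'tcp|force'
```

```text
tcp_pos: [533.1, -45.9, 13.1]
force: [-0.0, -1.6, -1.1]
grasp_force: 13.1
tcp_pos: [533.2, -46.0, 12.8]
force: [0.1, -0.5, 1.4]
grasp_force: 13.3
```

```bash
python3 -m pendant '[[[0,0,0],[0,0,0],-0.51],[[0,0,0],[0,0,0],-0.5],[[0,0,0],[0,0,0],-0.48],[[0,0,0],[0,0,0],-0.4],[[0,0,0],[0,0,0],-0.2]]'
python3 -m pendant '[[[0,0,0],[0,0,0],-0.1],[[0,0,-5],[0,0,0],-0.1],[[0,0,-15],[0,0,0],-0.1],[[0,0,-40],[0,0,0],-0.1],[[0,0,-40],[0,0,0],-0.1]]'
python3 plan.py 533.3 -45.5 110 108.3
```

```text
time: 12.3
tcp_pos: [533.1, -46.0, 12.7]
orientation: [0.0, 0.586, 0.811, 0.0]
force: [0.2, 0.2, 1.4]
finger_gap: 34.1
grasp_force: 0.0
time: 12.8
tcp_pos: [532.3, -45.9, 113.5]
orientation: [-0.001, 0.586, 0.811, -0.001]
force: [0.7, 0.8, 0.4]
finger_gap: 38.6
grasp_force: 0.0
tcp [532.27 -45.88 113.47] heading 108.30 tilt z [-0.  0. -1.] q [-0.09  0.36  1.93  0.    0.86 -0.41]
turn [-0.11 -0.05 -0.  ] shift in present axes [0.03 1.1  3.47] shift in final axes [0.03 1.1  3.47]
t 12.80 F [0.66 0.83 0.39] gap 38.6 grip 0.0
```

```bash
python3 -m pendant '[[[-20,0,0],[0,0,0],-0.5],[[-40,0,0],[0,0,0],-1],[[-40,0,0],[0,0,0],-1],[[-40,0,0],[0,0,0],-1],[[-30,0,0],[0,0,0],-1]]' >/dev/null
python3 -m pendant '[[[-15,0,0],[0,0,0],-1],[[0,0,0],[0,0,0],-1],[[0,0,0],[0,0,0],-1]]'
python3 plan.py 590.8 -222.4 48 108.3
python3 - <<'E'
from rel import *
for n in ['scene','top']:
    im,d,c=snap(n); np.savez(f'{n}4.npz',im=im,d=d)
    P=world(c,d,np.argwhere(np.ones(d.shape,bool)))[0].reshape(400,640,3)
    y=hsvm(im,(20,120,90),(35,255,255))&(P[...,2]>50)&(P[...,2]<70)&(abs(P[...,0]-580)<60)&(P[...,1]<-150)&(P[...,1]>-240)
    r=hsvm(im,(0,120,60),(8,255,255))&(P[...,2]<40)&(abs(P[...,0]-545)<60)&(abs(P[...,1]+80)<60)
    for k,m in (('ridge',y),('cap',r)):
        if m.sum()>5: print(n,k,*ext(P[m]))
    cv2.imwrite(f'pics/{n}4.png',cv2.resize((im[150:270,200:360] if n=='scene' else im[140:260,290:450])[...,::-1],None,fx=4,fy=4))
a,b=cv2.imread('pics/scene4.png'),cv2.imread('pics/top4.png'); cv2.imwrite('pics/both4.png',cv2.resize(np.hstack([a,b]),(800,300)))
E
```

```text
time: 13.6
tcp_pos: [590.6, -220.7, 112.5]
orientation: [-0.001, 0.586, 0.81, 0.0]
force: [0.7, 0.6, -0.0]
finger_gap: -0.4
grasp_force: 0.0
tcp [ 590.56 -220.74  112.49] heading 108.28 tilt z [-0.  0. -1.] q [-0.36  0.49  1.72  0.    0.94 -0.68]
turn [-0.04 -0.06 -0.02] shift in present axes [-1.72 -0.25 64.49] shift in final axes [-1.65 -0.29 64.49]
t 13.60 F [ 0.66  0.65 -0.04] gap -0.4 grip 0.0
scene ridge 75 mean [   2.1 -150.7   58.1] mid [   1.6 -151.1   56.6] p3 [ -32.  -154.7   51.5] p97 [  35.2 -147.4   61.7]
scene cap 51 mean [  6.3 -27.3  30.9] mid [  5.  -27.8  29.8] p3 [ -4.2 -36.4  24.9] p97 [ 14.3 -19.2  34.7]
top ridge 92 mean [  -1.9 -151.    56.5] mid [  -0.8 -151.4   55.5] p3 [ -32.8 -155.3   50.9] p97 [  31.2 -147.5   60.2]
top cap 70 mean [ -0.9 -28.3  29.9] mid [ -0.3 -28.6  27.4] p3 [-10.7 -38.2  20.6] p97 [ 10.1 -19.   34.2]
```

View pics/both4.png

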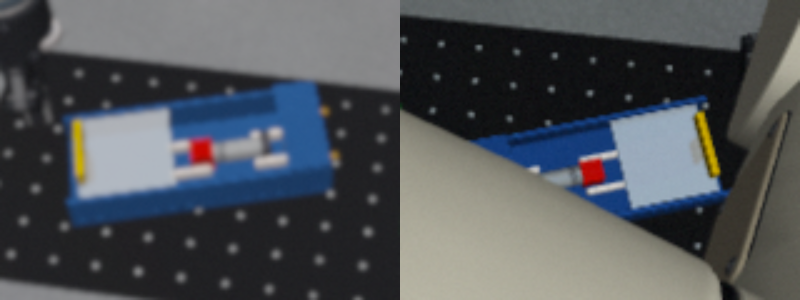

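The sensor lies in the bed between the guides (scene half: cap at (202,150)) with its cap towards the tongue, and the ridge is still at dock y ≈ -151. I'll go down behind the ridge.

```bash
python3 -m pendant '[[[0,0,15],[0,0,0],-1],[[0,0,25],[0,0,0],-1],[[0,0,18],[0,0,0],-1],[[0,0,7],[0,0,0],-1],[[0,0,0],[0,0,0],-1]]' |egrep 'tcp|^force'
python3 -m pendant '[[[4,0,0],[0,0,0],-1],[[3,0,0],[0,0,0],-1],[[1,0,0],[0,0,0],-1],[[0,0,0],[0,0,0],-1]]' |egrep 'tcp|^force'
for i in 1; do python3 -m pendant '[[[1,0,0],[0,0,0],-1],[[1,0,0],[0,0,0],-1],[[0,0,0],[0,0,0],-1]]' |egrep 'tcp|^force'; done
python3 -m pendant '[[[1,0,0],[0,0,0],-1],[[1,0,0],[0,0,0],-1],[[0,0,0],[0,0,0],-1]]' |egrep 'tcp|^force'
python3 plan.py 590.8 -222.4 48 108.3
```

```text
tcp_pos: [590.1, -220.7, 46.1]
force: [0.8, -0.1, 0.5]
tcp_pos: [589.0, -213.8, 48.3]
force: [0.1, 0.2, 0.8]
tcp_pos: [588.0, -212.1, 47.7]
force: [0.2, -0.5, -0.2]
tcp_pos: [587.3, -210.1, 47.7]
force: [0.4, -0.8, -0.8]
tcp [ 587.33 -210.06   47.65] heading 108.31 tilt z [-0.  0. -1.] q [-0.35  0.57  1.76  0.    0.81 -0.67]
turn [-0.01 -0.01  0.01] shift in present axes [-12.81  -0.58  -0.35] shift in final axes [-12.81  -0.58  -0.35]
t 15.20 F [ 0.42 -0.78 -0.82] gap 0.2 grip 0.0
```

```bash
python3 -m pendant '[[[1,0,0],[0,0,0],-1],[[1,0,0],[0,0,0],-1],[[0,0,0],[0,0,0],-1]]' |egrep 'tcp|^force'
python3 -m pendant '[[[1,0,0],[0,0,0],-1],[[1,0,0],[0,0,0],-1],[[0,0,0],[0,0,0],-1]]' |egrep 'tcp|^force'
python3 -m pendant '[[[1,0,0],[0,0,0],-1],[[1,0,0],[0,0,0],-1],[[0,0,0],[0,0,0],-1]]' |egrep 'tcp|^force'
python3 -m pendant '[[[2,0,0],[0,0,0],-1],[[2,0,0],[0,0,0],-1],[[2,0,0],[0,0,0],-1]]' |egrep 'tcp|^force'
python3 -m pendant '[[[2,0,0],[0,0,0],-1],[[2,0,0],[0,0,0],-1],[[2,0,0],[0,0,0],-1]]' |egrep 'tcp|^force'
python3 plan.py 587.3 -210 48 108.3
```

```text
tcp_pos: [587.0, -208.8, 47.7]
force: [1.6, -3.4, -1.7]
tcp_pos: [586.3, -206.8, 47.7]
force: [0.3, -5.1, -1.8]
tcp_pos: [585.6, -204.7, 47.7]
force: [1.3, -3.7, -1.8]
tcp_pos: [583.7, -199.0, 47.7]
force: [0.9, -4.8, -1.4]
tcp_pos: [581.9, -193.3, 47.7]
force: [0.6, -5.0, -2.2]
tcp [ 581.87 -193.31   47.72] heading 108.30 tilt z [ 0. -0. -1.] q [-0.32  0.55  1.79 -0.    0.8  -0.64]
turn [ 0.01  0.02 -0.  ] shift in present axes [-17.55  -0.09  -0.28] shift in final axes [-17.55  -0.09  -0.28]
t 16.70 F [ 0.6  -4.98 -2.25] gap 0.1 grip 2.5
```

```bash
python3 -m pendant '[[[5,0,0],[0,0,0],-1],[[5,0,0],[0,0,0],-1],[[5,0,0],[0,0,0],-1],[[5,0,0],[0,0,0],-1],[[5,0,0],[0,0,0],-1]]' |egrep 'tcp|^force'
python3 -m pendant '[[[5,0,0],[0,0,0],-1],[[5,0,0],[0,0,0],-1],[[5,0,0],[0,0,0],-1],[[5,0,0],[0,0,0],-1],[[5,0,0],[0,0,0],-1]]' |egrep 'tcp|^force'
python3 -m pendant '[[[4,0,0],[0,0,0],-1],[[4,0,0],[0,0,0],-1],[[4,0,0],[0,0,0],-1],[[3,0,0],[0,0,0],-1],[[2,0,0],[0,0,0],-1]]' |egrep 'tcp|^force'
python3 -m pendant '[[[0,0,0],[0,0,0],-1],[[0,0,0],[0,0,0],-1]]' |egrep 'tcp|^force'
python3 plan.py 563.6 -136 48 108.3
python3 - <<'E'
from rel import *
for n in ['scene','top']:
    im,d,c=snap(n)
    P=world(c,d,np.argwhere(np.ones(d.shape,bool)))[0].reshape(400,640,3)
    y=hsvm(im,(20,120,90),(35,255,255))&(P[...,2]>50)&(P[...,2]<70)&(abs(P[...,0]-560)<80)&(P[...,1]<-50)&(P[...,1]>-240)
    if y.sum()>5: print(n,'ridge',*ext(P[y]))
    cv2.imwrite(f'pics/{n}5.png',cv2.resize((im[150:270,200:360] if n=='scene' else im[140:260,290:450])[...,::-1],None,fx=4,fy=4))
a,b=cv2.imread('pics/scene5.png'),cv2.imread('pics/top5.png'); cv2.imwrite('pics/both5.png',cv2.resize(np.hstack([a,b]),(800,300)))
E
```

```text
tcp_pos: [574.0, -169.5, 47.7]
force: [0.4, -4.2, -2.9]
tcp_pos: [566.2, -145.7, 47.7]
force: [1.3, -4.9, -2.6]
tcp_pos: [560.8, -129.4, 47.7]
force: [1.8, -4.5, -2.3]
tcp_pos: [560.7, -129.2, 47.7]
force: [1.4, -0.7, -0.6]
tcp [ 560.71 -129.23   47.73] heading 108.29 tilt z [-0.  0. -1.] q [-0.23  0.51  1.87  0.    0.76 -0.55]
turn [ 0.   -0.03 -0.01] shift in present axes [-7.34  0.62 -0.28] shift in final axes [-7.34  0.61 -0.27]
t 18.40 F [ 1.43 -0.72 -0.59] gap -0.2 grip 0.8
scene ridge 66 mean [  4.7 -67.1  58.2] mid [  2.  -67.3  58.2] p3 [-30.6 -70.8  54.2] p97 [ 34.6 -63.8  62.1]
```

View pics/both5.png

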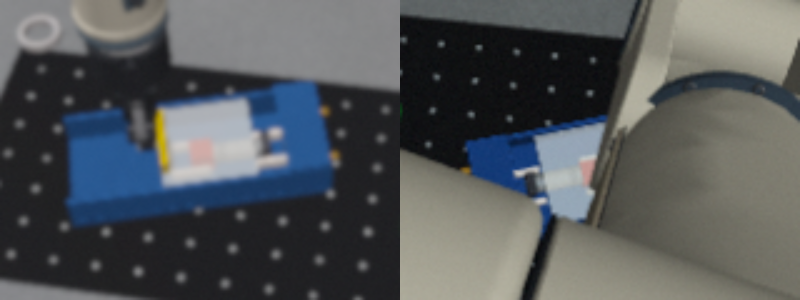

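The cover moved freely to ridge y ≈ -67, and the sensor can be seen lying straight through the clear plate (scene half (225,150)). I'll continue more finely, reading the force while it moves.

```bash
cat > f.py <<'E'
from bench import bot
import numpy as np
o=bot.observe(); F=o['force']; p=o['tcp_pos']; print('t %.1f y %.2f push %.2f  lat %.1f z %.1f'%(o['time'],(p[0]-535.2)*-.3123+(p[1]+51.2)*.95,-(F[0]*-.3123+F[1]*.95),F[0]*.95+F[1]*.3123,F[2]))
E
P="python3 -m pendant"
$P '[[[2,0,0],[0,0,0],-1],[[2,0,0],[0,0,0],-1],[[2,0,0],[0,0,0],-1],[[2,0,0],[0,0,0],-1]]' >/dev/null; python3 f.py
$P '[[[2,0,0],[0,0,0],-1],[[2,0,0],[0,0,0],-1]]' >/dev/null; python3 f.py
$P '[[[1,0,0],[0,0,0],-1],[[1,0,0],[0,0,0],-1]]' >/dev/null; python3 f.py
$P '[[[1,0,0],[0,0,0],-1],[[1,0,0],[0,0,0],-1]]' >/dev/null; python3 f.py
$P '[[[1,0,0],[0,0,0],-1],[[1,0,0],[0,0,0],-1]]' >/dev/null; python3 f.py
$P '[[[1,0,0],[0,0,0],-1],[[1,0,0],[0,0,0],-1]]' >/dev/null; python3 f.py
$P '[[[1,0,0],[0,0,0],-1],[[1,0,0],[0,0,0],-1]]' >/dev/null; python3 f.py
$P '[[[1,0,0],[0,0,0],-1],[[1,0,0],[0,0,0],-1]]' >/dev/null; python3 f.py
```

```text
t 18.9 y -74.61 push 4.72  lat -0.5 z -2.2
t 19.1 y -70.62 push 4.43  lat -1.2 z -1.9
t 19.3 y -68.53 push 4.60  lat -0.1 z -0.1
t 19.5 y -66.56 push 5.13  lat 0.6 z -1.0
t 19.7 y -64.56 push 4.33  lat -0.6 z -1.5
t 19.9 y -62.64 push 5.63  lat -0.3 z -1.4
t 20.1 y -60.68 push 5.98  lat -0.6 z -1.0
t 20.3 y -58.68 push 5.94  lat 0.1 z -1.1
```

```bash
P="python3 -m pendant"
$P '[[[1,0,0],[0,0,0],-1],[[1,0,0],[0,0,0],-1]]' >/dev/null; python3 f.py
$P '[[[1,0,0],[0,0,0],-1]]' >/dev/null; python3 f.py
$P '[[[1,0,0],[0,0,0],-1]]' >/dev/null; python3 f.py
$P '[[[1,0,0],[0,0,0],-1]]' >/dev/null; python3 f.py
```

```text
t 20.5 y -56.67 push 5.13  lat 0.8 z -1.1
t 20.6 y -55.65 push 4.98  lat 0.4 z -0.5
t 20.7 y -54.67 push 6.35  lat 0.1 z -1.3
t 20.8 y -53.69 push 6.10  lat 0.2 z -2.2
```

```bash
P="python3 -m pendant"
$P '[[[1,0,0],[0,0,0],-1]]' >/dev/null; python3 f.py
$P '[[[1,0,0],[0,0,0],-1]]' >/dev/null; python3 f.py
$P '[[[1,0,0],[0,0,0],-1]]' >/dev/null; python3 f.py
$P '[[[1,0,0],[0,0,0],-1]]' >/dev/null; python3 f.py
```

```text
t 20.9 y -52.66 push 5.16  lat 0.2 z -1.5
t 21.0 y -51.65 push 5.67  lat -0.1 z -1.1
t 21.1 y -50.66 push 5.52  lat -0.0 z -1.6
t 21.2 y -49.64 push 5.19  lat -0.5 z -1.5
```

```bash
P="python3 -m pendant"
$P '[[[1,0,0],[0,0,0],-1]]' >/dev/null; python3 f.py
```

```text
t 21.3 y -48.77 push 7.01  lat 0.6 z -2.5
```

```bash
P="python3 -m pendant"
$P '[[[0.5,0,0],[0,0,0],-1]]' >/dev/null; python3 f.py
$P '[[[0.5,0,0],[0,0,0],-1]]' >/dev/null; python3 f.py
```

```text
t 21.4 y -48.35 push 7.18  lat -0.8 z -2.2
t 21.5 y -47.97 push 7.75  lat -0.6 z -2.4
```

```bash
P="python3 -m pendant"
$P '[[[0.5,0,0],[0,0,0],-1]]' >/dev/null; python3 f.py
$P '[[[0.4,0,0],[0,0,0],-1]]' >/dev/null; python3 f.py
```

```text
t 21.6 y -47.59 push 8.46  lat -0.9 z -1.8
t 21.7 y -47.26 push 10.04  lat -0.7 z -2.0
```

```bash
P="python3 -m pendant"
$P '[[[0,0,0],[0,0,0],-1]]' >/dev/null; python3 f.py
$P '[[[0,0,0],[0,0,0],-1]]' >/dev/null; python3 f.py
$P '[[[0,0,0],[0,0,0],-1]]' >/dev/null; python3 f.py
$P '[[[0,0,0],[0,0,0],-1]]' >/dev/null; python3 f.py
```

```text
t 21.8 y -47.24 push 8.51  lat -0.2 z -1.3
t 21.9 y -47.25 push 7.64  lat -0.2 z -2.7
t 22.0 y -47.27 push 8.42  lat -0.7 z -2.3
t 22.1 y -47.25 push 9.63  lat -0.7 z -2.3
```

The mean push is about 8.6 N. With drag at about 4.7 N that leaves roughly 3.9 N of squeeze, which is on target. I'll back off and check.

```bash
P="python3 -m pendant"
$P '[[[-2,0,0],[0,0,0],-1],[[-4,0,0],[0,0,0],-1],[[-9,0,0],[0,0,0],-1],[[0,0,-15],[0,0,0],-1],[[0,0,-40],[0,0,0],-1]]' >/dev/null; python3 f.py
$P '[[[-40,0,-40],[0,0,0],-1],[[-45,0,-20],[0,0,0],-1],[[-45,0,0],[0,0,0],-1],[[-45,0,0],[0,0,0],-1],[[-20,0,0],[0,0,0],-1]]' >/dev/null
$P '[[[0,0,0],[0,0,0],-1],[[0,0,0],[0,0,0],-1]]'
python3 - <<'E'
from rel import *
for n in ['scene','top']:
  for k in range(2):
    im,d,c=snap(n)
    P=world(c,d,np.argwhere(np.ones(d.shape,bool)))[0].reshape(400,640,3)
    y=hsvm(im,(20,120,90),(35,255,255))&(P[...,2]>50)&(P[...,2]<70)&(abs(P[...,0]-550)<80)&(P[...,1]<0)&(P[...,1]>-200)
    if y.sum()>5: print(n,'ridge',*ext(P[y]))
  cv2.imwrite(f'pics/{n}6.png',cv2.resize((im[150:270,200:360] if n=='scene' else im[140:260,290:450])[...,::-1],None,fx=4,fy=4))
a,b=cv2.imread('pics/scene6.png'),cv2.imread('pics/top6.png'); cv2.imwrite('pics/both6.png',cv2.resize(np.hstack([a,b]),(800,300)))
E
```

```text
t 22.6 y -60.53 push 0.61  lat 0.5 z 0.9
time: 23.3
tcp_pos: [613.5, -290.3, 158.5]
orientation: [-0.0, 0.586, 0.81, 0.0]
force: [-0.0, 0.7, 0.4]
finger_gap: 0.1
grasp_force: 0.0
scene ridge 57 mean [  3.7 -32.1  58.1] mid [  1.8 -32.3  57.9] p3 [-31.6 -35.4  54. ] p97 [ 35.1 -29.2  61.8]
scene ridge 57 mean [  2.9 -32.2  58.4] mid [  2.3 -32.3  58.8] p3 [-30.3 -35.4  55.8] p97 [ 35.  -29.2  61.7]
```

View pics/both6.png

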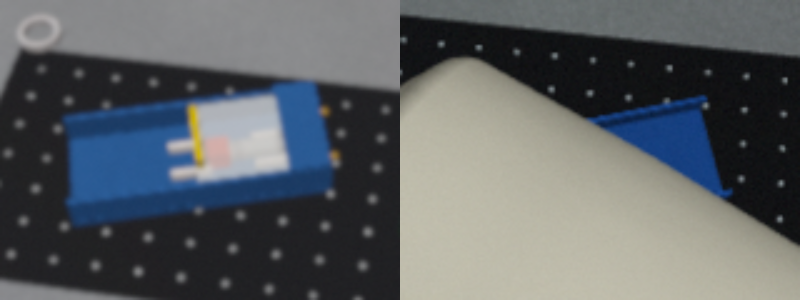

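The cover stayed where it was left, with the ridge at -32 mm as predicted. The cap shows through the plate right behind the ridge, in line with the guides (scene half (215,150)).

```bash
python3 -c "from bench import bot; print(bot.sign_off())"
```

```text
the job is handed in; nothing more can be done
None
```

The sensor lies in the dock with its red cap against the tongue, held against the sprung contact by the cover with about 4 N of squeeze; the job was handed in at about 23 s, and sign-off returned no verdict.

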